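Centre the tagine salt cellar on its stand

ROBOT

A 6-joint arm with a two-finger parallel gripper is mounted at the origin on the work surface. World frame = base frame: x ahead of the robot, y to its left, z up, the work surface at z = 0. Lengths are in mm, angles in rad, forces in N, time in s.
With the tool pointing down it reaches from about 250 to 775 mm from the base axis. Payload 4 kg.
Tool frame: the origin (TCP) lies at the very end of the fingers, on their centre line; the grasp point (between the pads) lies manip.tcp_to_grasp behind it (manip.tcp_to_grasp is the distance from the TCP to the grasp point, in mm); z points along the fingers, y is the line along which they close (so a half turn about z gives the same grasp; the last joint's range is limited). The gripper opens to 94 mm and grips with 3 to 60 N. Pads are 16 mm wide; open, the fingers measure 119 mm over their backs; the gripper's body (75 mm by 177 mm) begins 78 mm behind the grasp point.
Start: joints at [-1.304, 0.087, 1.371, -0, 1.684, -0.103], TCP at [198.785, -512.843, 177.906] pointing down, gripper open.
Joint ranges: [-3.1, 3.1], [-0.76, 2.03], [0.27, 2.55], [-1.08, 4.22], [0.17, 2.65], [-2.57, 2.57]. Speed limits (rad/s): [2.79, 2.79, 3.14, 3.14, 3.14, 3.14].

INTERFACE

Orientations are given as a unit quaternion [x, y, z, w].
In Python, from bench import state, eyes, hand_in, manip gives the robot as it stands.
- The arm moves only by the shell command python3 -m inch 'ROWS' [FORCE]. ROWS is JSON, a list of rows, each a list of 7 numbers: the shift along the tool's x, y, z normalised to -1 to 1, where 1 is 300 mm, then the turn, a rotation vector about the tool's x, y, z normalised to -1 to 1, where 1 is 60 degrees, then the finger opening in mm, from 0 to 94. In form: [[dx, dy, dz, wx, wy, wz, hand], ...]. A call has 1 to 20 rows; each row is the pose to reach, as a shift and turn from the pose commanded when the call began, along the tool's axes at that moment; what a row does not reach only later rows make up. A row lasts 1/10 s, in which the tool goes at most 50 mm and 8.59 degrees, less where a joint would pass 70% of its speed; a pose out of reach is approached as far as the arm can. A call with a number of a shift or a turn outside -1 to 1 is refused whole. A call with a gripper value outside its range is refused whole. The fingers move at their own pace and stop on an object; FORCE is the grip in N (left out, the last holds). Time passes only in rows, so rows that repeat a pose let the fingers close. It gives the time, the measured TCP pose, the force, the opening and the grip force at its end, in the units of the state.
- state(): the state, without advancing time (a new reading comes with each control period).
- eyes.snapshot(name): name is "scene" or "top" or "wrist"; returns (picture, depth): 400x640x3 uint8, red, green, blue; 400x640 float32, mm along the optical axis (not along the pixel's ray), 0 where there is no reading.
- eyes.camera_params(name): a dict with "fovy" (degrees; the focal length in pixels is half the picture's height over the tangent of half this angle, whatever the lens; pixels are square), "cx", "cy" (the principal point, pixels), "rvec" (rotation vector, rad) and "tvec" (3), from world to camera coordinates, as OpenCV has them; the wrist camera has in their place "hand_eye" (4x4, takes a point from camera to tool coordinates, whose origin is the TCP and whose axes are the flange's). Camera axes: x right, y down, z forward; pixel columns grow to the right and rows downward; lengths in mm; the calibration is good to about 2 mm. A picture is of the moment at which its call begins: read the wrist's pose just before it. camera_params takes no time and is no camera call.
- hand_in(): hands the job in; it is judged then, once.
The state is a dict: "clock": time; "joint_pos": joint angles; "joint_velocities": joint speeds; "joint_efforts": joint torques, N m; "position": TCP position; "tcp_rot": TCP orientation; "contact_force": force on the tool from outside, world axes, zero at the start; "wrist_torque": the same for the moment, N m; "finger_gap": finger opening in mm; "gripper_force": force on a finger pad.
Only numpy, scipy, OpenCV 4.12 (cv2) and the standard library are available. Lean on these libraries where they do the work, as an engineer would, in place of code of your own. Each camera call takes 0.05 s, during which the arm holds its last target. There are 200 camera calls.

TASK

The little red-and-white salt cellar shaped like a tagine has been left off to one side of its small marble stand. Nudge it to the middle of the stand with light, slow taps or pushes on its side, using only the outside of the fingers, until its centre is within about 6 mm of the stand's centre. It is top-heavy on a narrow foot: keep it on the stand and do not tip it, knock it about, lift it, press on it from above or take it between the fingers; leave everything else alone, and finish with the hand clear.

Things in the scene. Friction and masses are not known exactly. Their poses are not given: they have to be found in the camera images.
- cellar: Loose salt cellar shaped like a little tagine, one rigid round piece: red dish with white band, white cone with teal dots, red ball on top. 77 mm high, about 140 g (+-30 %). Origin at the centre of the underside of its foot, z up its axis; yaw does not matter. Foot 34 mm across. Starts 18 to 27 mm off the stand's centre, in any direction. Friction on the stand 0.4 to 0.66.
- cellar_rim (a point): On the cellar's axis, at mid-height of its widest part: the dish's rim, 56 mm across, an upright band 12 to 20 mm above the foot's underside. Above it the cone narrows from 50 mm across to 12 mm at 60 mm high. An upright finger with its tip 5 to 11 mm above the stand's top touches the rim first and the cellar slides; pushed above about 25 mm it tips.
- stand_middle (a point): Centre of the top face of the small round pale marble stand, on the face. The top is flat, 90 mm across, 60 mm above the ledge, with a flush brass ring 77 mm across (outside) round the same centre; foot of the stand 110 mm across. The stand is fixed to the ledge.
- pot: Blue enamel pot with black-knobbed lid, leave alone. 178 mm across, 216 mm over its two side handles, 153 mm high, origin at the centre of its underside.
- tagine: Full-size painted tagine, terracotta dish and teal cone with ochre bands, leave alone. 240 mm across, 222 mm high, origin at the centre of its underside.
- whisk: Steel whisk lying on the ledge, leave alone. Along its own x from -150 mm (handle end) to 121 mm (wire end), 52 mm across and high, origin on the ledge.
- spice_jar: Amber glass jar with brass cap, leave alone. 52 mm across, 85 mm high, origin at the centre of its underside.
- bowl: Small blue ceramic bowl, leave alone. 110 mm across, 45 mm high, origin at the centre of its underside.
- saucer0: Blue saucer standing upright in the slotted wooden rack (rack 150 x 165 mm, 70 mm high, fixed), leave alone. 120 mm across, 7 mm thick, its axis along its own y, origin at its lowest point, 12 mm above the ledge.
- saucer1: White saucer standing upright in the slotted wooden rack (rack 150 x 165 mm, 70 mm high, fixed), leave alone. 120 mm across, 7 mm thick, its axis along its own y, origin at its lowest point, 12 mm above the ledge.
- saucer2: Teal saucer standing upright in the slotted wooden rack (rack 150 x 165 mm, 70 mm high, fixed), leave alone. 120 mm across, 7 mm thick, its axis along its own y, origin at its lowest point, 12 mm above the ledge.
- saucer3: Terracotta saucer standing upright in the slotted wooden rack (rack 150 x 165 mm, 70 mm high, fixed), leave alone. 120 mm across, 7 mm thick, its axis along its own y, origin at its lowest point, 12 mm above the ledge.
Not all that is in view belongs to the job. Leave any blue or green look-alike of the cellar alone.

How it is judged:
By the outcome, as a careful person would: the job done as asked, in the order asked, and still so for the second after the job is handed in, with the robot touching nothing.
It also fails if it takes over 48 s, if anything falls off the work surface, if the arm or the gripper's body presses on something with over 40 N, if the wrist force passes 120 N, or if a joint passes its speed limit or range.

## Working session

There is one attempt and no reset: what is moved stays moved. The work goes in short steps, Python scripts to look and compute and a shell command to move; the robot and the scene stay as the last step left them, time stands still between calls to the robot, and variables do not carry over. Pictures are saved under pics/ and viewed, at most 10 in all, crops included, and the job is handed in when it is done.

```bash
mkdir -p pics; ls
python3 - <<'E'
from bench import state, eyes, manip
import cv2, numpy as np
print(state()); print(manip.tcp_to_grasp)
for n in ("scene","top"):
    p,d=eyes.snapshot(n); print(n,eyes.camera_params(n))
    cv2.imwrite(f"pics/{n}0.png",p[:,:,::-1]); np.save(f"{n}0.npy",d)
print(eyes.camera_params("wrist"))
E
```

```text
pics
{'clock': 0.0, 'joint_pos': array([-1.30410181e+00,  8.79217712e-02,  1.37223734e+00, -3.13944180e-05,
        1.68360964e+00, -1.03051863e-01]), 'joint_velocities': array([-0.00015369,  0.000443  ,  0.00045186, -0.0010317 , -0.00052279,
        0.00116865]), 'joint_efforts': array([ 1.52938833e-04, -3.40173090e+01, -3.02429938e+01,  7.16533419e-02,
        3.28387355e-02, -1.61808098e-04]), 'position': array([ 198.6055253 , -512.23307893,  176.73100098]), 'tcp_rot': array([ 9.82959309e-01,  1.83820055e-01, -1.04473502e-04, -1.08313448e-03]), 'contact_force': array([-0.54247417, -0.68808381,  0.26715639]), 'wrist_torque': array([-0.00374516,  0.02191324, -0.00677961]), 'gripper_force': 0.0, 'finger_gap': 94.36686732547429}
18.8
scene {'fovy': 52.20965351453242, 'cx': 318.07598233160167, 'cy': 204.03555306034588, 'rvec': array([ 2.39833807,  0.95505664, -0.27758489]), 'tvec': array([-403.30815869, -279.44008213, 1412.66276211])}
top {'fovy': 47.22244108906699, 'cx': 317.85751364861653, 'cy': 201.08447809723472, 'rvec': array([ 2.17603189, -2.22383803,  0.09022792]), 'tvec': array([  -8.21920502,  554.91563872, 1283.64285281])}
{'fovy': 62.244398982327084, 'cx': 315.27681349049277, 'cy': 197.2023368902619, 'hand_eye': array([[-3.32584662e-04, -9.63657552e-01, -2.67140436e-01,
         7.65510634e+01],
       [ 9.99999845e-01, -4.39789123e-04,  3.41473944e-04,
        -9.54860289e-01],
       [-4.46549403e-04, -2.67140281e-01,  9.63657548e-01,
        -2.06652655e+02],
       [ 0.00000000e+00,  0.00000000e+00,  0.00000000e+00,
         1.00000000e+00]])}
```

View pics/top0.png

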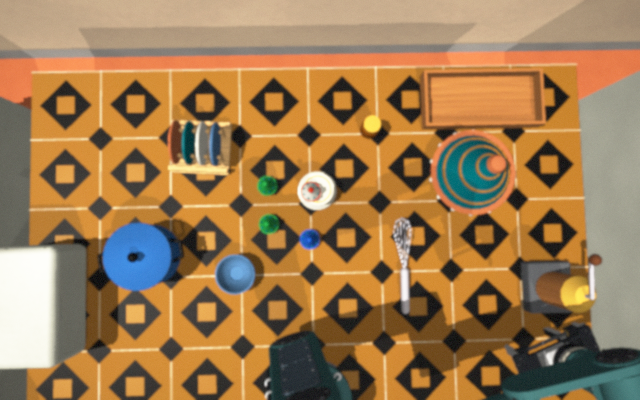

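View pics/scene0.png

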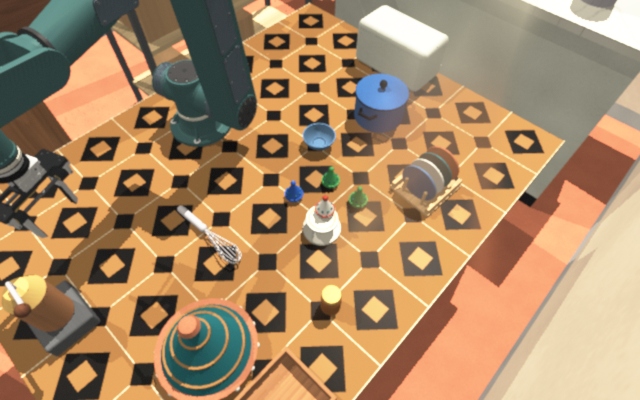

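The top view shows the pale stand at about (316,190) with a red-and-white cellar on it. There are two green look-alikes at (267,184) and (269,223), and a blue one at (310,239). Only the one on the stand fits, so I'll confirm it in a crop and measure.

```bash
cat > h.py <<'E'
import numpy as np, cv2
from scipy.spatial.transform import Rotation as R
from bench import eyes, state
def pose(n, st=None):
    c=eyes.camera_params(n); f=200/np.tan(np.radians(c['fovy']/2))
    if n=='wrist':
        s=st or state(); H=np.array(c['hand_eye']); T=np.eye(4)
        T[:3,:3]=R.from_quat(s['tcp_rot']).as_matrix(); T[:3,3]=s['position']
        W=T@H; return f,c['cx'],c['cy'],W[:3,:3],W[:3,3]
    r=R.from_rotvec(c['rvec']).as_matrix(); return f,c['cx'],c['cy'],r.T,-r.T@np.array(c['tvec'])
def plane(P,uv,z):
    f,cx,cy,Rm,o=P; uv=np.atleast_2d(uv).astype(float)
    d=np.c_[(uv[:,0]-cx)/f,(uv[:,1]-cy)/f,np.ones(len(uv))]@Rm.T
    return (o+d*((z-o[2])/d[:,2])[:,None])[:,:2]
def proj(P,X):
    f,cx,cy,Rm,o=P; q=(np.atleast_2d(X)-o)@Rm; return q[:,:2]/q[:,2:]*f+[cx,cy]
def cloud(P,d):
    f,cx,cy,Rm,o=P; v,u=np.mgrid[:400,:640]
    return np.stack([(u-cx)/f*d,(v-cy)/f*d,d],-1)@Rm.T+o
E
python3 - <<'E'
from h import *
P=pose('top'); d=np.load('top0.npy'); im=cv2.imread('pics/top0.png')
C=cloud(P,d); print('cam',P[4])
print('floor z',C[215,330,2],C[300,380,2])
w=C[165:215,290:345]; m=(w[...,2]>52)&(w[...,2]<66)
print('stand z med',np.median(w[m][:,2]), m.sum())
q=w[m]; print('extent',q.min(0),q.max(0))
(c,r)=cv2.minEnclosingCircle(q[:,:2].astype(np.float32)); print('stand c',c,r)
m=w[...,2]>68; q=w[m]; print('cellar',np.median(q,0),q[:,2].max(), q[q[:,2]>115].mean(0))
h=cv2.cvtColor(im,cv2.COLOR_BGR2HSV)
for x in ((267,184),(269,223),(310,239)): print(x,C[x[1],x[0]])
a=cv2.resize(im[160:220,280:350],None,fx=8,fy=8,interpolation=2)
s=cv2.imread('pics/scene0.png'); b=cv2.resize(s[185:255,295:350],None,fx=6.86,fy=6.86,interpolation=2)[:480]
b=cv2.resize(b,(220,480)) if b.shape[1]<200 else b[:, :240]
b=cv2.resize(s[190:250,298:346],None,fx=5,fy=8,interpolation=2)
cv2.imwrite('pics/crop1.png',np.hstack([a,b]))
E
```

```text
cam [ 475.01780577    7.29564639 1315.31089585]
floor z -3.236302682307951 -5.018550184217929
stand z med 59.76100205321484 494
extent [541.17001341 -59.52253636  52.41452695] [630.35692917  26.06989274  65.74663759]
stand c (585.4761352539062, -17.316150665283203) 44.89807891845703
cellar [574.21544894   2.1338495   89.33382989] 1315.3108958505202 [555.99355198   3.32030741 367.87983637]
(267, 184) [600.74357932 118.31992642  72.31510918]
(269, 223) [494.53118454 114.39094634  74.26721579]
(310, 239) [448.87680437   4.47217755  73.83836088]
```

View pics/crop1.png

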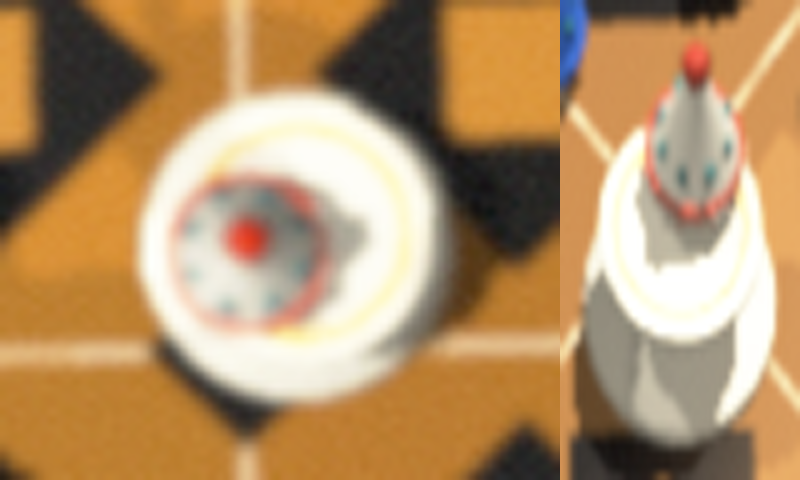

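The crop confirms it: red rim, white cone with teal dots and a red ball, standing left of the middle of the brass ring. The rim centre is near top pixel (311,191). Next I'll measure both centres.

```bash
cat >> h.py <<'E'
def redmask(im):
    h=cv2.cvtColor(im,cv2.COLOR_BGR2HSV)
    return (((h[...,0]<8)|(h[...,0]>172))&(h[...,1]>90)&(h[...,2]>90)).astype(np.uint8)
def fitc(q):
    A=np.c_[2*q,np.ones(len(q))]; s=np.linalg.lstsq(A,(q**2).sum(1),rcond=None)[0]
    return s[:2],np.sqrt(s[2]+s[:2]@s[:2])
def report(c,s):
    print('cellar',c.round(1),'stand',s.round(1),'to go',(s-c).round(1),np.linalg.norm(s-c).round(1),'dir deg',np.degrees(np.arctan2(*(s-c)[::-1])).round(1))
E
python3 - <<'E'
from h import *
boxes={'top':(280,160,350,220),'scene':(295,185,350,250)}
for n in boxes:
    P=pose(n); im=cv2.imread(f'pics/{n}0.png'); x0,y0,x1,y1=boxes[n]
    r=redmask(im); m=np.zeros_like(r); m[y0:y1,x0:x1]=r[y0:y1,x0:x1]
    v,u=np.nonzero(m); q=plane(P,np.c_[u,v],76.); 
    k=len(q)
    print(n,k,'red extent@76',q.min(0).round(1),q.max(0).round(1))
    # rim ring in top: keep points away from ball
    if n=='top':
        c=np.median(q,0)
        g=[p for p in q if 18<np.hypot(*(p-c))<36]; cc,rr=fitc(np.array(g)); print('rim fit',cc,rr,len(g))
    cnt=max(cv2.findContours(m,0,2)[0],key=cv2.contourArea)[:,0]
    # ball at z 133
    h=cv2.cvtColor(im,cv2.COLOR_BGR2HSV); b=(m>0)&(h[...,1]>150); v,u=np.nonzero(b)
    print('sat red median @z132',plane(P,[[np.median(u),np.median(v)]],132))
    # brass ring: yellowish pale
    y=((h[...,0]>18)&(h[...,0]<35)&(h[...,1]>25)&(h[...,1]<110)&(h[...,2]>215)); v,u=np.nonzero(y[y0:y1,x0:x1])
    q=plane(P,np.c_[u+x0,v+y0],60.); q=q[np.hypot(*(q-[585,-17]).T)<43]
    q=q[np.hypot(*(q-[585,-17]).T)>32]
    print('brass',fitc(q),len(q))
E
```

```text
top 50 red extent@76 [556.8 -25.4] [600.4   7.1]
rim fit [579.31647724  -1.61909409] 24.539012975416576 16
sat red median @z132 [[579.35635361  -0.74241274]]
brass (array([586.19195868, -18.18458655]), np.float64(36.601703269720495)) 143
scene 57 red extent@76 [547.5 -28.4] [604.7  32.4]
sat red median @z132 [[579.12829724  -1.11442369]]
brass (array([584.91895938, -17.10047233]), np.float64(37.59933049145409)) 49
```

```bash
python3 -m inch '[[0.05,-0.036,0,0,0,0,0],[0.15,-0.108,0,0,0,0,0],[0.27,-0.195,0,0,0,0,0],[0.39,-0.282,0,0,0,0,0],[0.51,-0.368,0,0,0,0,0],[0.63,-0.455,0,0,0,0,0],[0.75,-0.542,0,0,0,0,0],[0.85,-0.614,0,0,0,0,0],[0.9,-0.65,0,0,0,0,0],[0.9,-0.65,0,0,0,0,0]]' 10
```

```text
clock: 1.1
position: [380.9, -230.3, 177.8]
tcp_rot: [0.982, 0.186, 0.0, -0.0]
contact_force: [0.3, 0.4, -0.1]
finger_gap: 17.3
gripper_force: 0.0
```

```bash
python3 -m inch '[[0.05,-0.036,0,0,0,0,0],[0.15,-0.108,0,0,0,0,0],[0.27,-0.195,0,0,0,0,0],[0.39,-0.282,0,0,0,0,0],[0.51,-0.368,0,0,0,0,0],[0.63,-0.455,0,0,0,0,0],[0.75,-0.542,0,0,0,0,0],[0.85,-0.614,0,0,0,0,0],[0.895,-0.65,0,0,0,0,0],[0.895,-0.65,0,0,0,0,0],[0.895,-0.65,0,0,0,0,0]]'
python3 - <<'E'
from h import *
s=state(); P=pose('wrist',s); p,d=eyes.snapshot('wrist'); im=p[:,:,::-1].copy()
cv2.imwrite('pics/w1.png',im); np.save('w1.npy',d); np.save('w1P.npy',np.r_[P[0],P[1],P[2],P[3].ravel(),P[4]])
print(s['position'],s['tcp_rot'],s['finger_gap'],s['contact_force'])
E
```

```text
clock: 2.2
position: [559.3, 44.2, 177.7]
tcp_rot: [0.983, 0.183, -0.001, 0.001]
contact_force: [-0.5, 0.5, -1.0]
finger_gap: 0.3
gripper_force: 0.0
[559.27847668  44.18686759 177.68324649] [ 9.83021682e-01  1.83487679e-01 -6.27636752e-04  5.01113222e-04] 0.26617057072546374 [-0.51855869  0.48520421 -0.97993025]
```

View pics/w1.png

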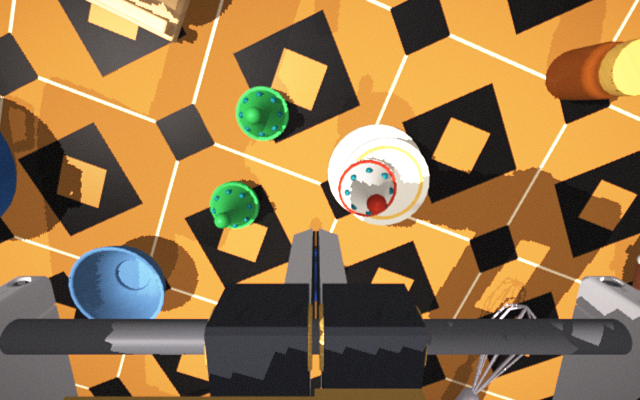

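The wrist view shows the stand disc at about (379,175), the brass ring, the cellar's red rim ellipse at about (367,187) and the closed fingertips near (316,235). The hand is clear on the side I'll push from.

```bash
cat >> h.py <<'E'
def wristfit(P,im,c0,s0):
    """rim circle at z=80 (top edge of red band) and brass ring at z=60"""
    h=cv2.cvtColor(im,cv2.COLOR_BGR2HSV)
    def near(m,z,c,lo,hi):
        v,u=np.nonzero(m); q=plane(P,np.c_[u,v],z); r=np.hypot(*(q-c).T); return q[(r>lo)&(r<hi)]
    rm=redmask(im)
    c=np.array(c0,float)
    for hw in (9,6,4,4):
        q=near(rm,80.,c,27-hw,27+hw); c,r=fitc(q)
    cn=len(q); print('rim r',r.round(1),cn)
    y=(h[...,0]>18)&(h[...,0]<36)&(h[...,1]>25)&(h[...,1]<130)&(h[...,2]>190)
    s=np.array(s0,float)
    for hw in (6,4,3,3):
        q=near(y,60.,s,37.5-hw,37.5+hw); s,rs=fitc(q)
    print('ring r',rs.round(1),len(q))
    # stand top outline from pale mask
    w=((h[...,1]<40)&(h[...,2]>150)).astype(np.uint8)
    q=near(w,60.,s,20,49); hull=cv2.convexHull(q.astype(np.float32))
    e,er=cv2.minEnclosingCircle(hull); print('disc',np.round(e,1),round(er,1))
    report(c,s); return c,s
E
python3 - <<'E'
from h import *
a=np.load('w1P.npy'); P=(a[0],a[1],a[2],a[3:12].reshape(3,3),a[12:]); im=cv2.imread('pics/w1.png'); d=np.load('w1.npy')
wristfit(P,im,(579,-1),(585.5,-17.5))
C=cloud(P,d); w=C[100:240,310:450].reshape(-1,3); w=w[np.hypot(*(w[:,:2]-[583,-12]).T)<55]
print('disc z',np.median(w[(w[:,2]>50)&(w[:,2]<66)][:,2]))
b=w[(w[:,2]>127)&(w[:,2]<145)]; print('ball',b.mean(0),len(b))
b=w[(w[:,2]>82)&(w[:,2]<90)]; 
# fingers in tool frame
T=C[225:300,270:360].reshape(-1,3); T=T[(T[:,2]>165)&(T[:,2]<260)]-[559.3,44.2,177.7]
x=np.array([.9327,.3607]);y=np.array([.3607,-.9327])
for z in range(-5,60,8):
    k=T[(T[:,2]>z)&(T[:,2]<=z+8)]
    if len(k): print(z,'x',(k[:,:2]@x).min().round(1),(k[:,:2]@x).max().round(1),'y',(k[:,:2]@y).min().round(1),(k[:,:2]@y).max().round(1))
E
```

```text
rim r 26.2 538
ring r 38.0 477
disc [585.5 -16.1] 47.8
cellar [ 5.773e+02 -1.000e-01] stand [583.3 -20.1] to go [  6. -20.] 20.9 dir deg -73.2
disc z 60.28477534157659
ball [577.93423475   0.62874153 134.00540436] 309
19 x 7.7 7.7 y -4.5 -4.5
27 x 6.2 8.6 y -11.1 9.0
35 x 6.2 8.8 y -13.0 11.4
43 x 6.1 8.9 y -13.1 11.5
51 x 6.2 9.0 y -13.2 11.5
59 x -9.9 8.9 y -13.2 11.6
```

Run:
```python
from h import *
a=np.load('w1P.npy'); P=(a[0],a[1],a[2],a[3:12].reshape(3,3),a[12:]); im=cv2.imread('pics/w1.png'); d=np.load('w1.npy')
C=cloud(P,d)
for v in range(205,262,4): print(v,d[v,296:340:4].round(0).astype(int))
w=C[100:240,310:450].reshape(-1,3); w=w[(np.hypot(*(w[:,:2]-[585,-17]).T)<52)&(w[:,2]>57)&(w[:,2]<63)]
print('disc depth',cv2.minEnclosingCircle(w[:,:2].astype(np.float32)))
h=cv2.cvtColor(im,cv2.COLOR_BGR2HSV)
y=((h[...,0]>18)&(h[...,0]<36)&(h[...,1]>25)&(h[...,1]<130)&(h[...,2]>190))
o=im.copy(); o[y]=(255,0,255)
A=im[115:265,270:440]; B=o[115:265,270:440]
cv2.imwrite('pics/crop2.png',cv2.resize(np.hstack([A,B]),None,fx=2.35,fy=2.35,interpolation=2))
```

```text
205 [400 401 401 400 402 401 402 401 402 400 401]
209 [404   0 403 404 403 404 403 401 404 403 403]
213 [403 404 404 405 405 404 405 405 403 405 403]
217 [405 405 407 405 405 406 406 404 403 405 406]
221 [406 408 408 407 407 406 407 408 407 406 408]
225 [410 409 408 409 408 409 409 408 409 408 409]
229 [411 410 409 410 190 410 189 409 409 411 410]
233 [410 184 185 184 184 189 184 185 185 184 411]
237 [178 179 179 179 178 183 179 178 178 178 178]
241 [172 174 173 173 173 176 175 174 174 172 173]
245 [170 168 169 168 169 171 168 168 168 167 168]
249 [164 164 163 164   0 168 164 163 165 165 165]
253 [159 159 159 158 163 162 159 159 160 159 158]
257 [156 155 155 155 158 160 156 155 156 156 155]
261 [151 151 151 151 154 157 151 152 151 152 151]
disc depth ((585.0558471679688, -19.654895782470703), 45.01265335083008)
```

View pics/crop2.png

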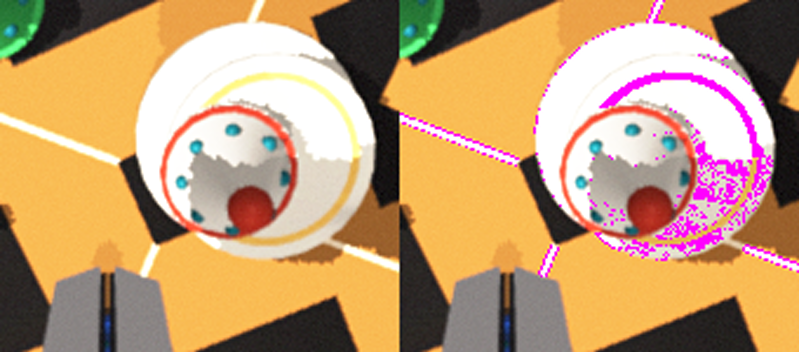

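Run:
```python
from h import *
s=state(); P=pose('scene'); p,d=eyes.snapshot('scene'); im=p[:,:,::-1].copy(); print('cam',P[4])
C=cloud(P,d); uv=proj(P,[[559.3,44.2,177.7],[559.3,44.2,207.7],[559.3,44.2,150]])[:3]; print('tcp px, +30, -28',uv.round(1))
m=(np.hypot(C[...,0]-559,C[...,1]-44)<25)&(C[...,2]>140)&(C[...,2]<300)
print('z pct',np.percentile(C[m][:,2],[0,1,5,20,50]),m.sum())
u,v=uv[0].astype(int); a=im[max(0,v-50):v+40,u-50:u+50]
for q in uv: cv2.drawMarker(a,(int(q[0]-u+50),int(q[1]-max(0,v-50))),(255,0,255),0,4,1)
cv2.imwrite('pics/crop3.png',cv2.resize(a,None,fx=6,fy=6,interpolation=0))
```

```text
cam [ 982.44181217 -465.8843553  1026.70354192]
tcp px, +30, -28 [[331.5 172.6]
 [331.9 165.4]
 [331.2 178.9]]
z pct [213.69023778 214.09287101 215.70340395 221.5484932  229.06664878] 8
```

View pics/crop3.png

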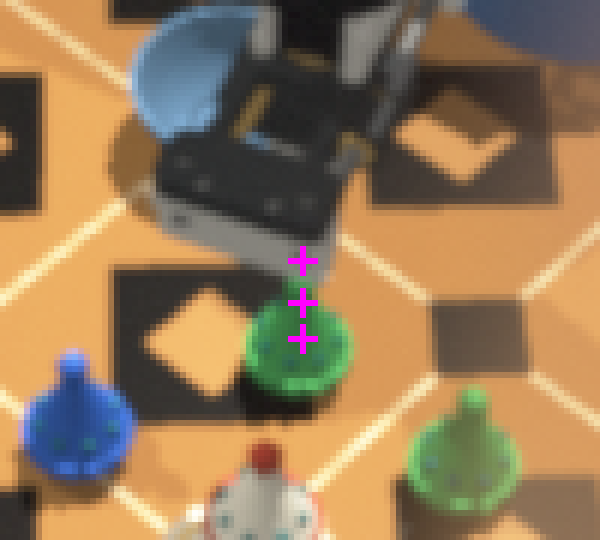

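The visible closed fingertips seem to end well above the nominal TCP, by about 28 mm in the wrist depth. This decides the push height, so I'll go down beside the stand to TCP z≈90, still above its top, and check from the scene camera.

```bash
python3 -m inch '[[0,0,0.05,0,0,0,0],[0,0,0.13,0,0,0,0],[0,0,0.22,0,0,0,0],[0,0,0.29,0,0,0,0],[0,0,0.29,0,0,0,0],[0,0,0.29,0,0,0,0]]'
python3 - <<'E'
from h import *
s=state(); print(s['position'],s['finger_gap']); t=s['position']
P=pose('scene'); p,d=eyes.snapshot('scene'); im=p[:,:,::-1].copy()
Pw=pose('wrist',s); w,dw=eyes.snapshot('wrist'); cv2.imwrite('pics/w2.png',w[:,:,::-1])
C=cloud(P,d); m=(np.hypot(C[...,0]-t[0],C[...,1]-t[1])<22)&(C[...,2]>80)&(C[...,2]<200); m[:,:]&=True
print('scene z pct',np.percentile(C[m][:,2],[0,2,10,30]).round(1),m.sum())
uv=proj(P,[t,t+[0,0,30]]); print(uv.round(1))
Cw=cloud(Pw,dw)[200:300,270:360]; k=Cw[(Cw[...,2]>70)&(np.hypot(Cw[...,0]-t[0],Cw[...,1]-t[1])<22)]; print('wrist min z',np.percentile(k[:,2],[0,1,5]).round(1))
u,v=uv[0].astype(int); a=im[v-60:v+40,u-50:u+50].copy()
for q in uv: a[int(round(q[1]))-v+60,int(round(q[0]))-u+50]=(255,0,255)
b=cv2.resize(a,(400,400),interpolation=0)
g=cv2.resize(w[130:260,260:390,::-1],(400,400),interpolation=2)
cv2.imwrite('pics/crop4.png',np.hstack([b,g]))
E
```

```text
clock: 2.9
position: [559.3, 44.7, 90.4]
tcp_rot: [0.983, 0.183, -0.001, -0.0]
contact_force: [0.3, 0.3, 0.6]
finger_gap: 0.8
gripper_force: 0.0
[559.29713391  44.72374623  90.41647948] 0.7812438380920795
scene z pct [115.2 116.2 119.9 128.9] 5
[[330.6 191.6]
 [330.9 185.3]]
wrist min z [ 73.7  78.2 124.8]
```

View pics/crop4.png

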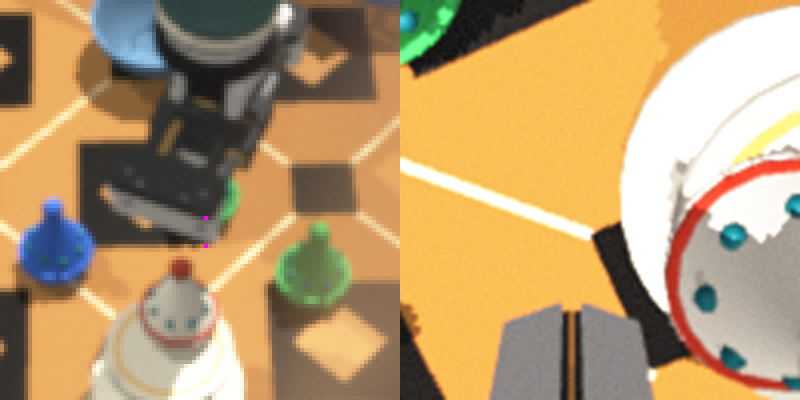

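Run:
```python
from h import *
s=state(); t=s['position']; Rt=R.from_quat(s['tcp_rot']).as_matrix()
P=pose('scene'); p,d=eyes.snapshot('scene'); C=(cloud(P,d)-t)@Rt
# crop px -> image: u=330-50+x/4, v=191-60+y/4
for x,y in [(110,190),(140,205),(180,220),(210,235),(215,222),(200,190),(150,180),(120,175),(170,215),(205,245),(190,240),(170,235),(215,215)]:
    u,v=280+x//4,131+y//4; print((x,y),(u,v),p[v,u],d[v,u].round(),C[v,u].round(0))
# project tool landmarks
for q in [(0,0,0),(8,12,-0),(8,-12,0),(8,12,-30),(8,-12,-30),(-8,12,0),(-8,12,-30),(0,0,-97)]:
    a=proj(P,Rt@np.array(q)+t)[0]; print('tool',q,'crop',((a-[280,131])*4).round())
```

```text
(110, 190) (307, 178) [191 151 110] 1289.0 [-111.  -84.   95.]
(140, 205) (315, 182) [134 132 125] 994.0 [ -16.   80. -135.]
(180, 220) (325, 186) [134 131 124] 984.0 [  12.   83. -138.]
(210, 235) (332, 189) [134 130 123] 989.0 [  29.   80. -130.]
(215, 222) (333, 186) [130 126 118] 965.0 [  33.   87. -153.]
(200, 190) (330, 178) [64 64 60] 960.0 [  22.   78. -168.]
(150, 180) (317, 176) [48 49 48] 968.0 [ -10.   82. -164.]
(120, 175) (310, 174) [49 49 50] 968.0 [ -27.   84. -166.]
(170, 215) (322, 184) [132 130 123] 974.0 [   6.   88. -148.]
(205, 245) (331, 192) [183 128  74] 1260.0 [-21. -63.  96.]
(190, 240) (327, 191) [60 44 31] 1261.0 [-34. -61.  95.]
(170, 235) (322, 189) [33 30 29] 1262.0 [-50. -60.  92.]
(215, 215) (333, 184) [67 64 61] 955.0 [  34.   89. -164.]
tool (0, 0, 0) crop [204. 242.]
tool (8, 12, 0) crop [209. 258.]
tool (8, -12, 0) crop [221. 233.]
tool (8, 12, -30) crop [210. 233.]
tool (8, -12, -30) crop [223. 207.]
tool (-8, 12, 0) crop [187. 251.]
tool (-8, 12, -30) crop [188. 226.]
tool (0, 0, -97) crop [209. 156.]
```

Both views agree: the body's lower end is at tool z≈-130 instead of -97, and the closed tips are about 29 mm short of the nominal TCP. The real tip is therefore about 29 mm above the reported TCP z. I'll refine that and the two centres from this closer view.

```bash
cat >> h.py <<'E'
def ringfit(P,im,s0):
    h=cv2.cvtColor(im,cv2.COLOR_BGR2HSV)
    m=(h[...,0]>14)&(h[...,0]<36)&(h[...,1]>65)&(h[...,1]<175)&(h[...,2]>120)
    v,u=np.nonzero(m); q=plane(P,np.c_[u,v],60.); s=np.array(s0,float)
    for hw in (5,4,3,2.5,2.5):
        k=q[abs(np.hypot(*(q-s).T)-37.5)<hw]; s,r=fitc(k)
    print('ring',s.round(1),r.round(1),len(k)); return s
def discfit(P,d,s0):
    C=cloud(P,d).reshape(-1,3); k=C[(np.hypot(*(C[:,:2]-s0).T)<50)&(abs(C[:,2]-60)<3.5)]
    c,r=cv2.minEnclosingCircle(k[:,:2].astype(np.float32)); print('disc',np.round(c,1),round(r,1),'z',np.median(k[:,2]).round(1),len(k)); return np.array(c)
def rimfit(P,im,c0):
    v,u=np.nonzero(redmask(im)); q=plane(P,np.c_[u,v],80.); c=np.array(c0,float)
    for hw in (9,6,4,3,3):
        k=q[abs(np.hypot(*(q-c).T)-27)<hw]; c,r=fitc(k)
    print('rim',c.round(1),r.round(1),len(k)); return c
def look(name,c0=(577,0),s0=(585,-18.5)):
    s=state(); P=pose('wrist',s); p,d=eyes.snapshot('wrist'); im=p[:,:,::-1].copy(); cv2.imwrite(f'pics/{name}.png',im)
    c=rimfit(P,im,c0); a=ringfit(P,im,s0); b=discfit(P,d,s0); report(c,(a+b)/2)
    Rt=R.from_quat(s['tcp_rot']).as_matrix(); g=Rt.T@np.r_[(a+b)/2-c,0]; k=Rt.T@(np.r_[c,s['position'][2]]-s['position'])
    C=cloud(P,d).reshape(-1,3); bl=C[(np.hypot(*(C[:,:2]-c).T)<15)&(C[:,2]>127)&(C[:,2]<140)]
    print('to go in tool xy',g[:2].round(1),'cellar from tcp, tool xy',k[:2].round(1),'ball off axis',(bl.mean(0)[:2]-c).round(1) if len(bl) else None,'tcp',s['position'].round(1),'F',s['contact_force'].round(1))
    return P,im,d,s
E
python3 - <<'E'
from h import *
a=np.load('w1P.npy'); P1=(a[0],a[1],a[2],a[3:12].reshape(3,3),a[12:]); i1=cv2.imread('pics/w1.png'); d1=np.load('w1.npy')
rimfit(P1,i1,(577,0)); ringfit(P1,i1,(585,-18.5)); discfit(P1,d1,(585,-18.5))
P,im,d,s=look('w3')
# tip: first gray row per column -> ray with tool plane x=8.1
H=np.array(eyes.camera_params('wrist')['hand_eye']); f,cx,cy=P[:3]
for u in range(292,344,3):
    v=np.nonzero((d[215:265,u]<200)&(d[215:265,u]>0))[0].min()+215
    r=H[:3,:3]@np.array([(u-cx)/f,(v-cy)/f,1]); o=H[:3,3]; k=(8.1-o[0])/r[0]; q=o+k*r; print(u,v,q[1:].round(1))
E
```

```text
rim [ 5.772e+02 -3.000e-01] 26.3 516
ring [584.7 -19.6] 36.8 457
disc [585.1 -19.7] 45.0 z 60.3 3467
rim [576.7  -0.8] 26.6 1053
ring [584.9 -19.7] 36.7 749
disc [584.9 -19.6] 45.3 z 60.2 5444
cellar [576.7  -0.8] stand [584.9 -19.7] to go [  8.1 -18.9] 20.6 dir deg -66.7
to go in tool xy [ 0.8 20.6] cellar from tcp, tool xy [-1.9 48.5] ball off axis [1.7 2.1] tcp [561.   45.1  92.7] F [-0.1 -0.5 -0.4]
292 242 [-13.  -46.9]
295 234 [-12.1 -35.8]
298 233 [-10.5 -34.3]
301 232 [ -8.9 -32.8]
304 231 [ -7.3 -31.3]
307 230 [ -5.6 -29.7]
310 229 [ -3.9 -28.1]
313 231 [ -2.2 -31.3]
316 231 [ -0.5 -31.3]
319 229 [  1.2 -28.1]
322 229 [  3.  -28.1]
325 230 [  4.6 -29.7]
328 232 [  6.2 -32.8]
331 233 [  7.8 -34.3]
334 234 [  9.4 -35.8]
337 235 [ 11.  -37.3]
340 247 [ 11.5 -53.2]
343 263 [ 11.6 -70.7]
```

```bash
python3 -m inch '[[0,0,0.03,0,0,0,0],[0,0,0.08,0,0,0,0],[0,0,0.13,0,0,0,0],[0,0,0.165,0,0,0,0],[0,0,0.178,0,0,0,0],[0,0,0.178,0,0,0,0],[0,0,0.178,0,0,0,0]]'
python3 - <<'E'
from h import *
look('w4')
E
```

```text
clock: 3.8
position: [560.2, 45.4, 37.7]
tcp_rot: [0.983, 0.184, 0.0, 0.0]
contact_force: [0.6, -0.8, 0.6]
finger_gap: 0.3
gripper_force: 0.0
rim [576.4  -0.9] 27.0 1385
ring [584.9 -19.6] 36.8 1275
disc [585.  -19.7] 45.4 z 60.2 8290
cellar [576.4  -0.9] stand [584.9 -19.7] to go [  8.6 -18.8] 20.6 dir deg -65.4
to go in tool xy [ 1.2 20.6] cellar from tcp, tool xy [-1.7 49.1] ball off axis [3.6 3.4] tcp [560.2  45.4  37.7] F [ 0.6 -0.8  0.6]
```

```bash
python3 -m inch '[[0,0.008,0,0,0,0,0],[0,0.016,0,0,0,0,0],[0,0.021,0,0,0,0,0],[0,0.024,0,0,0,0,0],[0,0.027,0,0,0,0,0],[0,0.03,0,0,0,0,0],[0,0.033,0,0,0,0,0],[0,0.036,0,0,0,0,0],[0,0.039,0,0,0,0,0],[0,0.042,0,0,0,0,0],[0,0.045,0,0,0,0,0],[0,0.048,0,0,0,0,0],[0,0.051,0,0,0,0,0],[0,0.054,0,0,0,0,0],[0,0.057,0,0,0,0,0],[0,0.06,0,0,0,0,0],[0,0.063,0,0,0,0,0],[0,0.066,0,0,0,0,0],[0,0.066,0,0,0,0,0]]'
python3 - <<'E'
from h import *
look('w5',(580,-9))
E
```

```text
clock: 5.75
position: [567.2, 26.8, 37.5]
tcp_rot: [0.983, 0.184, 0.0, 0.0]
contact_force: [-0.0, 0.5, 1.1]
finger_gap: 0.6
gripper_force: 0.1
rim [581.  -10.5] 26.6 1285
ring [584.8 -19.6] 36.8 1450
disc [585.6 -19.8] 45.3 z 60.2 7351
cellar [581.  -10.5] stand [585.2 -19.7] to go [ 4.2 -9.2] 10.1 dir deg -65.6
to go in tool xy [ 0.6 10.1] cellar from tcp, tool xy [-0.5 39.8] ball off axis [5.  0.8] tcp [567.2  26.8  37.5] F [-0.   0.5  1.1]
```

```bash
python3 -m inch '[[0,0.002,0,0,0,0,0],[0,0.005,0,0,0,0,0],[0,0.008,0,0,0,0,0],[0,0.011,0,0,0,0,0],[0,0.014,0,0,0,0,0],[0,0.017,0,0,0,0,0],[0,0.02,0,0,0,0,0],[0,0.023,0,0,0,0,0],[0,0.026,0,0,0,0,0],[0,0.029,0,0,0,0,0],[0,0.032,0,0,0,0,0],[0,0.0335,0,0,0,0,0],[0,0.0335,0,0,0,0,0]]'
python3 - <<'E'
from h import *
look('w6',(585,-19))
E
```

```text
clock: 7.1
position: [570.8, 17.5, 37.5]
tcp_rot: [0.983, 0.184, 0.0, 0.0]
contact_force: [0.0, -0.0, 0.3]
finger_gap: 0.2
gripper_force: 0.1
rim [585.  -19.6] 26.6 1289
ring [584.9 -19.7] 36.8 1149
disc [585.1 -19.7] 45.1 z 60.1 6264
cellar [585.  -19.6] stand [585.  -19.7] to go [ 0.  -0.1] 0.1 dir deg -84.6
to go in tool xy [-0.   0.1] cellar from tcp, tool xy [-0.1 39.7] ball off axis [4.9 0.8] tcp [570.8  17.5  37.5] F [ 0.  -0.   0.3]
```

The cellar measures centred to 0.1 mm. I'll back off slowly, rise clear and check.

```bash
python3 -m inch '[[0,-0.005,0,0,0,0,0],[0,-0.015,0,0,0,0,0],[0,-0.035,0,0,0,0,0],[0,-0.07,0,0,0,0,0],[0,-0.1,0,0,0,0,0],[0,-0.1,-0.05,0,0,0,0],[0,-0.1,-0.15,0,0,0,0],[0,-0.1,-0.27,0,0,0,0],[0,-0.1,-0.38,0,0,0,0],[0,-0.1,-0.46,0,0,0,0],[0,-0.1,-0.46,0,0,0,0],[0,-0.1,-0.46,0,0,0,0]]'
python3 - <<'E'
from h import *
look('w7',(585,-19))
im=cv2.imread('pics/w7.png'); cv2.imwrite('pics/crop7.png',im[80:300,220:540])
E
```

```text
clock: 8.35
position: [560.1, 45.6, 176.1]
tcp_rot: [0.983, 0.184, 0.001, 0.0]
contact_force: [-0.4, -0.1, -0.5]
finger_gap: 0.2
gripper_force: 0.0
rim [585.3 -19.4] 26.4 565
ring [584.8 -19.9] 36.7 602
disc [584.9 -19.7] 45.2 z 60.2 3342
cellar [585.3 -19.4] stand [584.8 -19.8] to go [-0.4 -0.4] 0.6 dir deg -140.3
to go in tool xy [-0.5  0.2] cellar from tcp, tool xy [-0.  69.7] ball off axis [0.6 1.6] tcp [560.1  45.6 176.1] F [-0.4 -0.1 -0.5]
```

View pics/crop7.png

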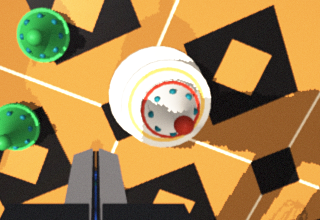

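The crop shows the cellar upright at about (172,110) in the middle of the brass ring, with the hand clear.

```bash
python3 -c "
from bench import hand_in
print(hand_in())"
```

```text
the job is handed in; nothing more can be done
None
```

The cellar stands upright within about 1 mm of the stand's centre by my last camera measurement, the hand is clear, and the job was handed in at about 8.4 s on the robot's clock.

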